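# Rock-test two bearing brackets on the surface plate and scrap the bad one

### The job

One of the two cast bearing brackets in the sloped rack has a short foot, and you cannot see which. Stand the brackets on the granite surface plate and press down on the corners of their foot plates until you find the one that rocks; put that one in the steel scrap tray and leave the sound one standing flat on the surface plate. Set them down on the granite gently, without dropping them, for it chips, and do not disturb the other things on the bench.

Things in the scene. Friction and masses are not known exactly. Their poses are not given: they have to be found in the camera images.
- bay_1 (a point): Rack's +y bay: start position of the middle of the round boss of the bracket in it (on the boss axis, half-way up), the place to grip. Axes are the rack's; the boss leans 25 degrees from its z towards its -x. Brackets are alike: cast aluminium, 0.4 to 0.6 kg; boss 44 mm across, 33 mm tall, on a foot plate; its top is 48 mm above the feet. No reading follows a bracket that has left its bay.
- bay_2 (a point): The same for the -y bay, 114 mm away. Foot plate of each bracket: 124 x 96 (along y) x 8 mm on four round feet 20 mm across, 7 mm high; its upper face is 15 mm above the feet, 16.5 mm below the boss middle. The boss is 18 mm off the plate's middle, towards the rack's low side. From the boss axis the feet lie +65 and -29 mm along the plate (+ up the slope) and 33 mm either way in y.
- rack: Grey sheet-metal rack, 236 mm wide (y), 100 mm tall at the back, fixed; origin under it on the bench. Its shelf slopes 25 degrees, low side to the robot (-x), with a 12 mm lip. A bracket stands in each of its two bays, feet on the slope; bay walls are lower than its foot plate. It stands left or right of the surface plate, the tray on the other side.
- plate_top (a point): Centre of the top of the surface plate, a granite slab 200 (x) x 300 (y) mm, fixed, top 60 mm above the bench, x away from the robot. Both brackets fit side by side, bosses 150 mm apart. One bracket has one foot (any) 3.5 mm short, yet stands level on the other three. Pressed over that foot it gives way at 1 to 2 N and the corner sinks about 3 mm, then drops back; all others give under 1 mm.
- tray_floor (a point): Centre of the inner floor, 3 mm above the bench, of the scrap tray: a shallow open dark steel tray 200 x 200 mm, walls 3 mm thick and 45 mm high (rim bead to 49 mm), fixed; x and y run along its sides.
- tin: Bystander: open green-and-grey tin, 75 mm across, 94 mm tall, behind the surface plate; leave it where it is.
- jar_clips: Bystander: glass screw-lid jar, 69 mm across, 97 mm tall, behind the surface plate; leave it where it is.
- wood_block: Bystander: offcut of pine, 60x120x34 mm, behind the surface plate; leave it where it is.
- pliers: Bystander: pliers with red and blue sleeves, 170 mm long, lying at the front of the bench on the left; leave it where it is.
- bearing: Bystander: ball bearing lying flat, 72 mm across, 17 mm high, at the front of the bench on the right; leave it where it is.
- screwdriver: Bystander: blue-handled screwdriver, 222 mm long, lying in front of the surface plate; leave it where it is.
- spanner: Bystander: combination spanner, 199 mm long, lying at the front of the bench on the right; leave it where it is.

How it is judged:
By the outcome, as a careful person would: the job done as asked, in the order asked, and still so for the second after the job is handed in, with the robot touching nothing.
It also fails if it takes over 72 s, if anything falls off the work surface, if the arm or the gripper's body presses on something with over 40 N, if the wrist force passes 120 N, or if a joint passes its speed limit or range.

### The arm

A 6-joint arm with a two-finger parallel gripper is mounted at the origin on a cart in front of the work surface, level with it; the furniture and walls round the work are solid. World frame = base frame: x ahead of the robot, y to its left, z up, the work surface at z = 0. Lengths are in m, angles in rad, forces in N, time in s.
With the tool pointing down it reaches from about 0.375 to 0.9 m from the base axis. Payload 3.1 kg.
Tool frame: the origin (TCP) lies between the finger pads; the fingertips stand 11 mm ahead of it and the grasp point (between the pads) lies 8 mm behind it; z points along the fingers, y is the direction in which the jaws open and shut (so a half turn about z gives the same grasp; the last joint's range is limited). The gripper opens to 85 mm and grips with 20 to 120 N. Pads are 22 mm wide; open, the fingers measure 114 mm over their backs; the gripper's body (76 mm by 85 mm) begins 54 mm behind the grasp point. The pads swing forward as they close: fully open they stand 13 mm farther back than shut.
Start: joints at [0.979, 0.527, 1.433, -0, 1.181, -0.178], TCP at [0.251, 0.572, 0.242] pointing down, gripper open.
Joint ranges: [-3.08, 3.08], [-0.75, 2.2], [0.22, 2.44], [-1.43, 4.57], [0, 2.65], [-2.85, 2.85]. Speed limits (rad/s): [2.79, 2.79, 3.14, 3.14, 3.14, 3.14].

### API

Orientations are given as a unit quaternion [x, y, z, w].
In Python, from station import manip gives the robot as it stands. The module is installed in compiled form; this text tells all that it offers.
- The arm moves only by the tool arm_command, never from a script. Its argument "rows" is a list of rows, each a list of 3 entries, a list of its own where there are three numbers: the shift along the world's x, y, z in mm, then the turn about the world's z in rad, then the closure, from -1 (fully open) to 1 (shut), so that 0 is half open. A call has 1 to 12 rows; each row shifts and turns the commanded pose from where the row before left it; what a row does not reach is not made up. A row lasts 1/8 s, in which the tool goes at most 62.5 mm and 10.7 degrees, less where a joint would pass 70% of its speed; a pose out of reach is approached as far as the arm can. A call with a gripper value outside its range is refused whole. The fingers move at their own pace and stop on an object; "squeeze" is the grip in N (left out, the last holds). Time passes only in rows, so rows that do not move let the fingers close. It gives the time, the measured TCP pose, the force and the opening at its end, in the units of the state.
- manip.sense(): the state, without advancing time (a new reading comes with each control period).
- manip.snapshot(name): name is "scene" or "top"; returns the picture (384x512x3 uint8, blue, green, red); there is no depth.
- manip.get_calibration(name): a dict with "fovy" (degrees; the focal length in pixels is half the picture's height over the tangent of half this angle, whatever the lens; pixels are square), "cx", "cy" (the principal point, pixels), "k1" (the pictures are not rectified: a ray, as slopes to the right and down, at radius r is drawn at 1 + k1 r^2 times it, then the intrinsics apply), "R" (3x3) and "t" (3): a world point X has camera coordinates R X + t. Camera axes: x right, y down, z forward; pixel columns grow to the right and rows downward; lengths in m; the calibration is good to about 2 mm. A picture is of the moment at which its call begins. get_calibration takes no time and is no camera call.
- manip.sign_off(): hands the job in, once; it reports no verdict.
The state is a dict: "t": time; "q": joint angles; "qd": joint speeds; "tau": joint torques, N m; "tcp_pos": TCP position; "tool_rot": TCP orientation; "force": force on the tool from outside, world axes, zero at the start; "ft_torque": the same for the moment, N m; "finger_gap": opening from 0.0 (shut) to 1.0 (fully open).
Only numpy, scipy, OpenCV 4.12 (cv2) and the standard library are available. Lean on these libraries where they do the work, as an engineer would, in place of code of your own. Each camera call takes 0.05 s, during which the arm holds its last target.

## Working session

There is one attempt and no reset: what is moved stays moved. The work goes in short steps, Python scripts to look and compute and a tool call to move; the robot and the scene stay as the last step left them, time stands still between calls to the robot, and variables do not carry over. Pictures are saved under pics/ and viewed, and the job is handed in when it is done.

Besides the shell and the picture viewer there is one more tool, called as name(argument=value, ...) on one line, values as JSON. arm_command: Moves the arm, as the interface text tells. Its arguments: {"type":"object","properties":{"rows":{"type":"array","items":{"type":"array"}},"squeeze":{"type":"number"}},"required":["rows"]}

```bash
mkdir -p pics; python3 - <<'E'
from station import manip
import cv2
print(manip.sense())
for n in("scene","top"):
    cv2.imwrite(f"pics/{n}0.png",manip.snapshot(n)); print(n,manip.get_calibration(n))
E
```

```text
{'t': 0.0, 'q': array([ 9.78480917e-01,  5.28472749e-01,  1.43389129e+00, -1.34597358e-05,
        1.18140729e+00, -1.78523338e-01]), 'qd': array([ 0.00067034, -0.00099299,  0.00088469, -0.00118023,  0.00081217,
       -0.00117985]), 'tau': array([-5.29053450e-04, -4.42353129e+01, -1.78023845e+01, -5.20066533e-05,
        8.41783796e-03,  4.36635816e-06]), 'tcp_pos': array([0.2509011 , 0.57167479, 0.24133306]), 'tool_rot': array([ 2.05420499e-01,  9.78673200e-01, -1.01176524e-03, -4.03767655e-04]), 'force': array([0.05809023, 0.88142607, 0.10362006]), 'ft_torque': array([-0.03058045, -0.0068921 ,  0.00967647]), 'finger_gap': 1.0076961611410502}
scene {'fovy': 50.46399298010542, 'cx': 261.38992351053815, 'cy': 186.56110020419874, 'k1': -0.10058391312584562, 'R': array([[ 0.8602793 , -0.50972416, -0.01003985],
       [-0.36349741, -0.59944122, -0.7131198 ],
       [ 0.35747609,  0.61713167, -0.70097029]]), 't': array([-0.42467414,  0.25557246,  1.20146567])}
top {'fovy': 46.556480635497174, 'cx': 248.6340580930319, 'cy': 190.3048082270414, 'k1': -0.03506369028481324, 'R': array([[-0.00927333, -0.99993985,  0.00585673],
       [-0.99008596,  0.0083607 , -0.14021376],
       [ 0.14015635, -0.00709892, -0.99010393]]), 't': array([0.01573629, 0.51814997, 1.37253195])}
```

View pics/scene0.png

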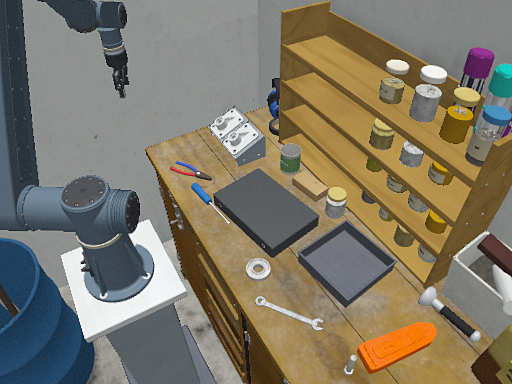

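View pics/top0.png

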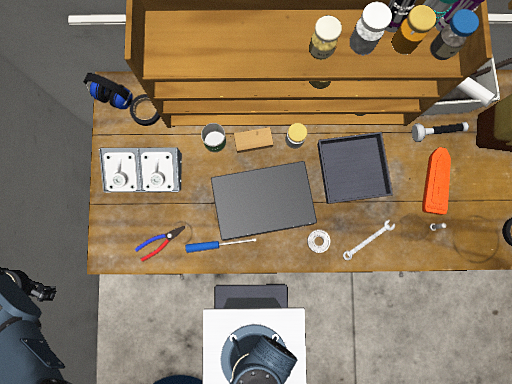

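The top view shows the rack on the left (~140,170), granite in the middle (~263,200) and the tray on the right (~355,168). I'll enlarge these areas.

```bash
cat > h.py <<'E'
import numpy as np,cv2
from station import manip
def K(n):
    c=manip.get_calibration(n); f=192/np.tan(np.radians(c["fovy"])/2)
    return c,f
def proj(n,X):
    c,f=K(n); p=np.atleast_2d(X)@c["R"].T+c["t"]; s=p[:,:2]/p[:,2:]; r2=(s**2).sum(1,keepdims=True)
    return s*(1+c["k1"]*r2)*f+[c["cx"],c["cy"]]
def ray(n,uv):
    c,f=K(n); uv=np.atleast_2d(np.array(uv,float)); d=(uv-[c["cx"],c["cy"]])/f; s=d.copy()
    for _ in range(30): s=d/(1+c["k1"]*(s**2).sum(1,keepdims=True))
    D=np.c_[s,np.ones(len(s))]@c["R"]; return -c["R"].T@c["t"],D
def onz(n,uv,z):
    o,D=ray(n,uv); return o+D*((np.broadcast_to(z,len(D))-o[2])/D[:,2])[:,None]
def crop(img,x0,y0,w,h,s,fn):
    c=cv2.resize(img[y0:y0+h,x0:x0+w],None,fx=s,fy=s,interpolation=cv2.INTER_CUBIC)
    for x in range((x0//10+1)*10,x0+w,10):
        cv2.line(c,((x-x0)*s,0),((x-x0)*s,6),(0,255,255),1); 
        if x%20==0: cv2.putText(c,str(x),((x-x0)*s-10,18),0,.4,(0,255,255),1)
    for y in range((y0//10+1)*10,y0+h,10):
        cv2.line(c,(0,(y-y0)*s),(6,(y-y0)*s),(0,255,255),1)
        if y%20==0: cv2.putText(c,str(y),(8,(y-y0)*s+4),0,.4,(0,255,255),1)
    cv2.imwrite(fn,c)
E
python3 - <<'E'
from h import *
t=cv2.imread("pics/top0.png");s=cv2.imread("pics/scene0.png")
crop(t,92,140,100,60,8,"pics/a.png"); crop(t,200,125,200,120,4,"pics/b.png"); crop(s,200,95,80,75,8,"pics/c.png")
E
```

```text
(no output)
```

View pics/a.png

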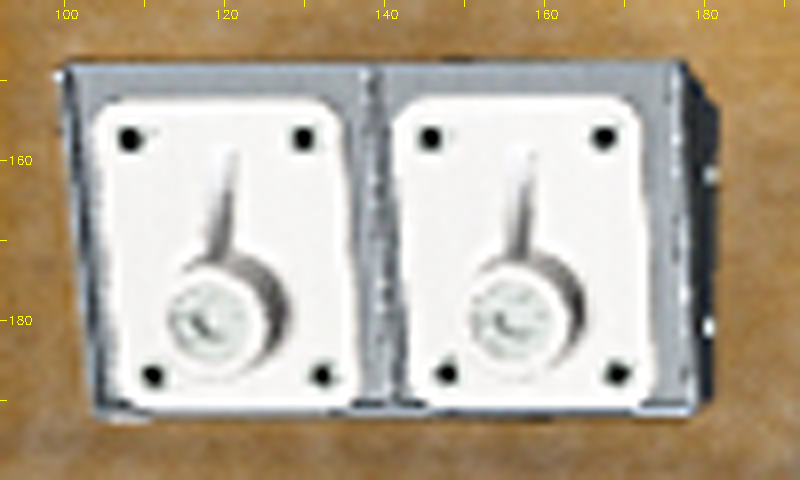

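View pics/b.png

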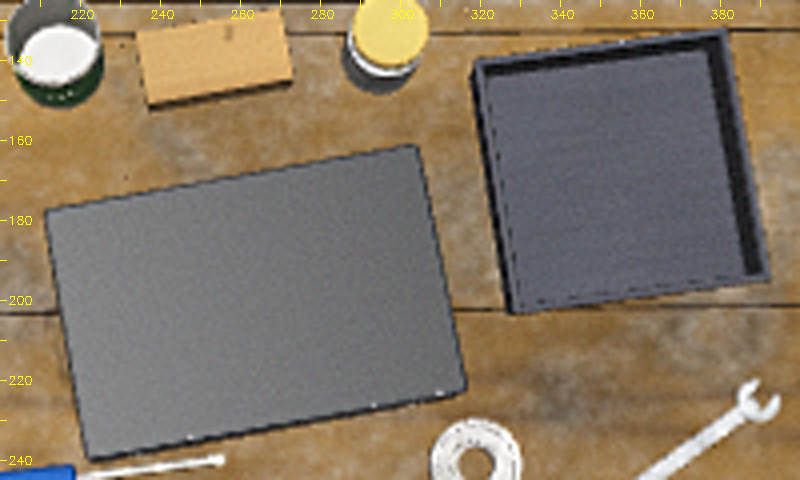

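View pics/c.png

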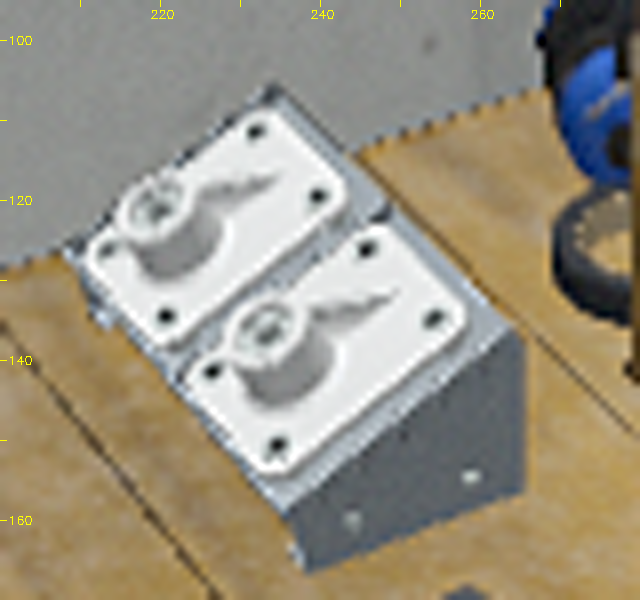

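The crops show the granite's top corners at about (211.5,177.5), (304,161.5), (316.5,221.5) and (222.5,239.5). The tray's rim corners are at about (319,140), (381,133), (391.5,194.5) and (327.5,203). The boss tops are at about (118,180) and (156,180) in the top view. I'll fit the poses from these.

```bash
cat > fit.py <<'E'
from h import *
from scipy.optimize import least_squares
g=onz("top",[(211.5,177.5),(304,161.5),(316.5,221.5),(222.5,239.5)],.06); print("granite",g.round(4),g.mean(0))
e=g[0]-g[1];print("len",np.linalg.norm(g-np.roll(g,-1,0),axis=1)); print("yaw",np.arctan2(-e[0],e[1]))
t=onz("top",[(319,140),(381,133),(391.5,194.5),(327.5,203)],.049); print("tray",t.round(4),t.mean(0)); e=t[0]-t[1]; print(np.arctan2(-e[0],e[1]),np.linalg.norm(t-np.roll(t,-1,0),axis=1))
# rack: bracket model in frame of boss mid; holes over feet at (65,±33),( -29,±33), z -16.5 ; boss top z +16.5
A=np.radians(25)
Ry=np.array([[np.cos(A),0,-np.sin(A)],[0,1,0],[np.sin(A),0,np.cos(A)]])
# order: up+y, up-y, low+y, low-y, bosstop ; plate +y bay then -y bay
m=np.array([(65,33,-16.5),(65,-33,-16.5),(-29,33,-16.5),(-29,-33,-16.5),(0,0,16.5)])/1e3
T=[np.array([(108.2,157.3),(130,157.3),(111,187),(132.2,187),(118.2,180)]),np.array([(145.8,157.3),(167.3,157.3),(147.7,186.7),(169,186.7),(156,180)])]
S=[np.array([(231.7,111.4),(239.6,119.4),(213,126.2),(220.4,134.5),(219.2,121)]),np.array([(245.7,126.1),(254,134.7),(226.3,141.3),(234.4,150.7),(233.3,136.3)])]
def model(p):
    c,s=np.cos(p[3]),np.sin(p[3]);Rz=np.array([[c,-s,0],[s,c,0],[0,0,1]]); mid=p[:3]
    return [mid+(Rz@(Ry@m.T+np.array([[0],[sg*.057],[0]]))).T for sg in(1,-1)],[mid+Rz@[0,sg*.057,0] for sg in(1,-1)]
def res(p):
    M,_=model(p); return np.concatenate([(proj("top",M[i])-T[i]).ravel() for i in(0,1)]+[(proj("scene",M[i])-S[i]).ravel() for i in(0,1)])
if __name__=="__main__":
    r=least_squares(res,[.5,.45,.1,0]); print(r.x, np.abs(r.fun).max(), np.sqrt((r.fun**2).mean())); print(model(r.x)[1]); print(r.fun.reshape(-1,2).round(1).tolist())
E
python3 fit.py
```

```text
granite [[ 0.5562  0.1266  0.06  ]
 [ 0.6047 -0.1632  0.06  ]
 [ 0.4162 -0.1968  0.06  ]
 [ 0.3637  0.0926  0.06  ]] [ 0.48520939 -0.03518045  0.06      ]
len [0.2938883  0.19152723 0.29407266 0.19545551]
yaw 0.1658585480265666
tray [[ 0.6765 -0.2145  0.049 ]
 [ 0.6984 -0.4146  0.049 ]
 [ 0.4994 -0.4375  0.049 ]
 [ 0.4744 -0.2347  0.049 ]] [ 0.58716002 -0.32533622  0.049     ]
0.10881182212292864 [0.20132696 0.20028697 0.20435894 0.20313689]
[ 0.54969826  0.3492604   0.08391966 -0.00204032] 1.0178130977316187 0.32703779705627956
[array([0.54981456, 0.40626028, 0.08391966]), array([0.54958196, 0.29226051, 0.08391966])]
[[0.4, -0.1], [0.1, -0.3], [0.4, -0.4], [0.3, -0.5], [0.1, 0.5], [-0.1, -0.4], [-0.0, -0.5], [0.1, -0.3], [-0.0, -0.4], [-0.2, 0.2], [-0.2, 0.2], [-0.3, 0.3], [0.2, 0.0], [0.1, 0.3], [-0.5, -0.3], [-0.5, -0.2], [-0.2, 0.2], [-0.2, 0.0], [-0.3, 0.0], [-1.0, -0.3]]
```

Both brackets fit well, with 0.3 px rms. The boss middles are at (0.550,0.406,0.084) and (0.550,0.292,0.084). Next I'll move above bay 2.

arm_command(rows=[[[30,-28,0],0.0414,-0.5],[[30,-28,0],0.0414,-0.5],[[30,-28,0],0.0414,-0.5],[[30,-28,0],0.0414,-0.5],[[30,-28,0],0.0414,-0.5],[[30,-28,0],0.0414,-0.5],[[30,-28,0],0.0414,-0.5],[[30,-28,0],0.0414,-0.5],[[30,-28,0],0.0414,-0.5],[[29,-28,0],0.0414,-0.5],[[0,0,-30],0,-0.5],[[0,0,-30],0,-0.5]], squeeze=40)

```text
t: 1.6
tcp_pos: [0.5508, 0.2915, 0.1815]
tool_rot: [0.001, 1.0, 0.0, 0.0]
force: [0.4, -0.2, -0.6]
finger_gap: 0.747
```

```bash
python3 - <<'E'
from h import *
s=manip.sense();print(s)
t=manip.snapshot("top");crop(t,92,140,120,75,6,"pics/d.png")
t=manip.snapshot("scene");crop(t,190,70,100,85,7,"pics/e.png")
E
```

```text
{'t': 1.6, 'q': array([ 3.07586230e-01,  5.95783965e-01,  1.49530989e+00,  1.01373461e-04,
        1.05026438e+00, -1.26187812e+00]), 'qd': array([ 1.20580481e-02,  2.99115291e-01,  2.22356951e-01,  2.86195989e-04,
       -5.07227658e-01, -9.03540482e-05]), 'tau': array([-4.69903126e-01, -4.71983743e+01, -1.65312231e+01, -2.67956260e-02,
        3.26606138e-01, -1.50550179e-03]), 'tcp_pos': array([0.5507794 , 0.2914575 , 0.18146242]), 'tool_rot': array([6.91190882e-04, 9.99999753e-01, 7.74647653e-05, 9.83442254e-05]), 'force': array([ 0.43928528, -0.15327112, -0.55087998]), 'ft_torque': array([-0.05271193,  0.01966799,  0.02234943]), 'finger_gap': 0.7467917138828525}
```

View pics/e.png

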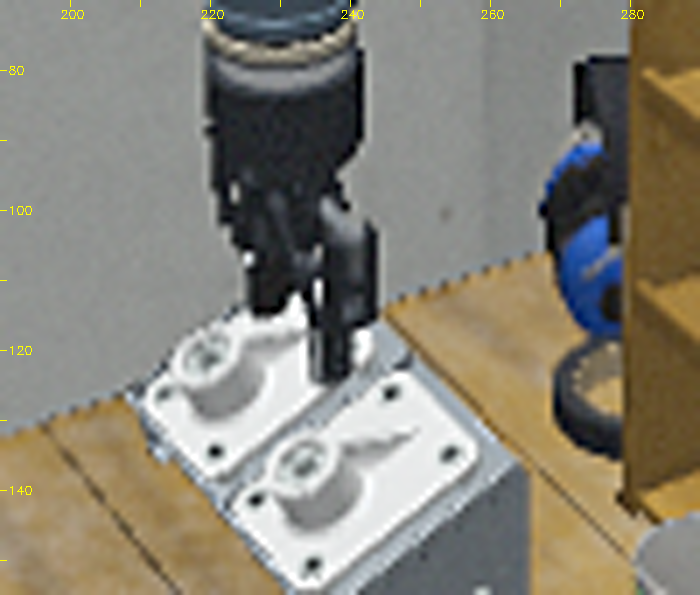

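The fingertip nearest the camera ends at about (237,124.5). I'll check that against the model.

```bash
python3 - <<'E'
from h import *
x,y,z=manip.sense()["tcp_pos"];print(x,y,z)
for dz in(-.011,-.005,0,.005): print(dz,proj("scene",[[x-.011,y-.039,z+dz],[x+.011,y-.039,z+dz],[x-.011,y+.039,z+dz],[x,y+.032,z+dz]]).round(1).tolist())
E
```

```text
0.5475763904819771 0.2909933344096166 0.17844283684363382
-0.011 [[234.9, 127.0], [240.4, 125.0], [224.9, 116.1], [228.5, 116.2]]
-0.005 [[234.8, 125.6], [240.3, 123.6], [224.8, 114.8], [228.4, 114.8]]
0 [[234.8, 124.4], [240.3, 122.5], [224.7, 113.6], [228.3, 113.7]]
0.005 [[234.7, 123.2], [240.2, 121.3], [224.6, 112.5], [228.2, 112.5]]
```

arm_command(rows=[[[-3,1,-20],0,-0.5],[[0,0,-25],0,-0.5],[[0,0,-25],0,-0.5],[[0,0,-15],0,-0.5],[[0,0,-9],0,-0.5],[[0,0,-5],0,-0.5],[[0,0,0],0,-0.5]])

```text
t: 2.58
tcp_pos: [0.5475, 0.2933, 0.0836]
tool_rot: [-0.0, 1.0, 0.0, 0.0]
force: [-1.2, 0.2, 0.1]
finger_gap: 0.75
```

arm_command(rows=[[[0,0,0],0,0.3],[[0,0,0],0,0.3],[[0,0,0],0,0.3],[[0,0,0],0,0.3]], squeeze=40)

```text
t: 3.08
tcp_pos: [0.5477, 0.2936, 0.0842]
tool_rot: [-0.0, 1.0, 0.0, 0.001]
force: [-1.2, 1.1, 6.1]
finger_gap: 0.501
```

```bash
python3 - <<'E'
from h import *
s=manip.sense();print(s["tcp_pos"],s["force"],s["ft_torque"],s["finger_gap"])
t=manip.snapshot("scene");crop(t,190,70,100,85,7,"pics/f.png")
E
```

```text
[0.54769143 0.29360253 0.08422619] [-1.20528822  1.11603247  6.10525059] [ 1.43896747e-01  1.53810275e-01 -9.61537365e-05] 0.5008136770672282
```

View pics/f.png

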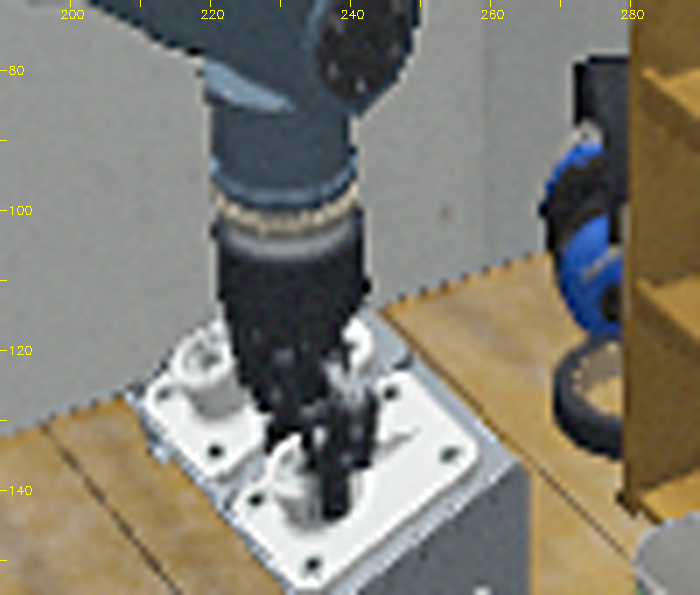

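arm_command(rows=[[[0,0,8],0,0.3],[[0,0,20],0,0.3],[[0,0,30],0,0.3],[[0,0,40],0,0.3],[[0,0,30],0,0.3],[[0,0,0],0,0.3]])

```text
t: 3.88
tcp_pos: [0.5484, 0.2934, 0.2131]
tool_rot: [-0.0, 1.0, 0.001, 0.002]
force: [0.2, -0.7, -5.7]
finger_gap: 0.5
```

```bash
python3 - <<'E'
from h import *
s=manip.sense();print(s["tcp_pos"],s["force"],s["ft_torque"],s["finger_gap"])
t=manip.snapshot("scene");crop(t,190,50,100,85,7,"pics/g.png")
E
```

```text
[0.54835979 0.29342363 0.21308002] [ 0.15867164 -0.69928309 -5.70516199] [0.02243126 0.01160698 0.01403703] 0.49970390015872335
```

View pics/g.png

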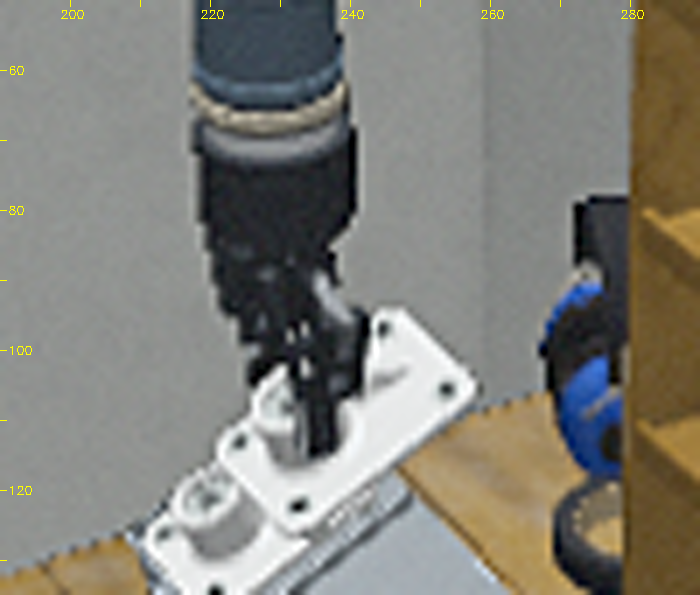

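arm_command(rows=[[[-4,-25,0],0.017,0.3],[[-8,-45,0],0.017,0.3],[[-8,-45,0],0.017,0.3],[[-8,-45,0],0.017,0.3],[[-8,-50,0],0.017,0.3],[[-8,-50,0],0.017,0.3],[[-8,-50,0],0.017,0.3],[[-8,-45,0],0.017,0.3],[[-5,-30,0],0.017,0.3],[[-3,-20,-30],0.017,0.3],[[0,0,-40],0,0.3],[[0,0,-20],0,0.3]])

```text
t: 5.42
tcp_pos: [0.4763, -0.1111, 0.1177]
tool_rot: [-0.084, 0.996, 0.002, -0.004]
force: [0.2, 0.7, -4.7]
finger_gap: 0.505
```

```bash
python3 - <<'E'
from h import *
s=manip.sense();print(s["tcp_pos"],s["tool_rot"],s["force"],s["ft_torque"],s["finger_gap"])
t=manip.snapshot("scene");crop(t,210,120,120,130,5,"pics/i.png")
E
```

```text
[ 0.47625459 -0.11105621  0.11766607] [-0.08448216  0.99641682  0.0019855  -0.00351393] [ 0.15034989  0.74713386 -4.66756504] [-0.04187476  0.09378081 -0.01762717] 0.5047605237029579
```

View pics/i.png

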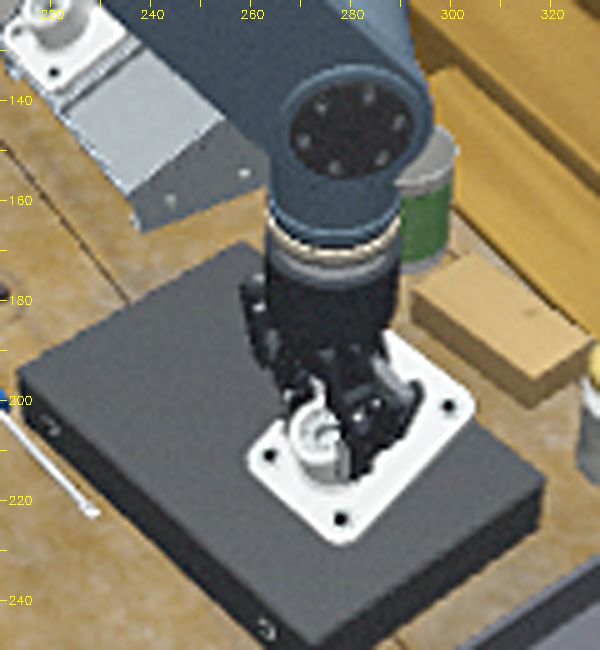

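arm_command(rows=[[[2,0,-3],0,0.3],[[2,0,-3],0,0.3],[[0,0,-2],0,0.3],[[0,0,-2],0,0.3],[[0,0,-2],0,0.3],[[0,0,-2],0,0.3]], squeeze=25)

```text
t: 6.22
tcp_pos: [0.4833, -0.1118, 0.1074]
tool_rot: [-0.085, 0.996, -0.0, 0.0]
force: [0.9, -0.5, -4.7]
finger_gap: 0.503
```

```bash
python3 - <<'E'
from h import *
s=manip.sense();print(s["tcp_pos"],s["tool_rot"],s["force"],s["ft_torque"],s["finger_gap"])
t=manip.snapshot("scene");crop(t,210,120,120,130,5,"pics/j.png")
E
```

```text
[ 0.48328637 -0.11177106  0.10738607] [-8.50093798e-02  9.96380136e-01 -9.36834590e-05  1.48658179e-04] [ 0.90695576 -0.47786423 -4.71600983] [0.00660067 0.08930881 0.02608663] 0.5034752818825395
```

View pics/j.png

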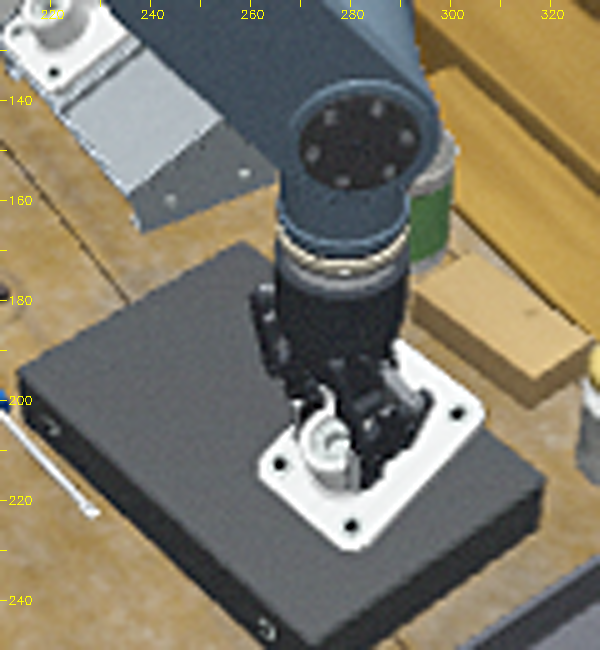

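arm_command(rows=[[[-2,0,-1.5],0,0.3],[[0,0,-1.5],0,0.3],[[0,0,-1.5],0,0.3],[[0,0,-1.5],0,0.3]])

```text
t: 6.78
tcp_pos: [0.4835, -0.1118, 0.1037]
tool_rot: [-0.084, 0.996, -0.001, 0.003]
force: [2.3, 5.5, 15.9]
finger_gap: 0.501
```

arm_command(rows=[[[0,0,-1.5],0,0.3],[[0,0,-1.5],0,0.3]])

```text
t: 7.02
tcp_pos: [0.4858, -0.1116, 0.1019]
tool_rot: [-0.084, 0.996, -0.001, 0.006]
force: [6.1, 9.5, 22.6]
finger_gap: 0.501
```

arm_command(rows=[[[0,0,-1.5],0,0.3],[[0,0,-1.5],0,0.3]])

```text
t: 7.28
tcp_pos: [0.4878, -0.1114, 0.0999]
tool_rot: [-0.083, 0.996, -0.002, 0.008]
force: [9.7, 13.1, 29.0]
finger_gap: 0.501
```

```bash
python3 - <<'E'
from h import *
s=manip.sense();print(s["tcp_pos"],s["tool_rot"],s["force"],s["ft_torque"],s["finger_gap"])
t=manip.snapshot("scene");crop(t,240,160,80,80,8,"pics/k.png")
E
```

```text
[ 0.48780286 -0.1114047   0.09988863] [-0.08341192  0.99648364 -0.001537    0.00777454] [ 9.72379173 13.09506327 29.03624076] [ 2.1928096  -1.10976559 -0.00664111] 0.5010747229484693
```

View pics/k.png

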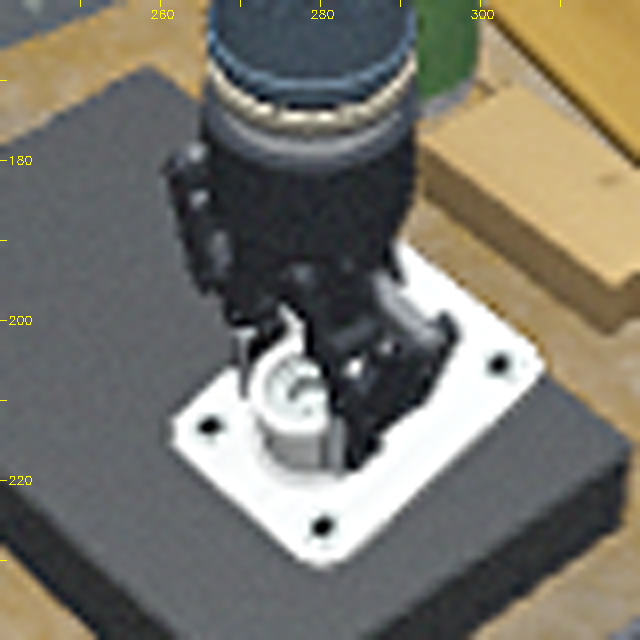

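```bash
cat > tilt.py <<'E'
from h import *
from scipy.optimize import least_squares
from scipy.spatial.transform import Rotation as Ro
m=np.array([(-29,33,-16.5),(-29,-33,-16.5),(65,-33,-16.5),(65,33,-16.5)])/1e3
def fit(obs,idx,x0,roll=False):
    # params boss mid xyz(m), yaw, tilt(positive = +x side up), roll
    obs=np.array(obs)
    def M(p): return p[:3]+(Ro.from_euler("ZYX",[p[3],-p[4],p[5] if roll else 0]).apply(m))
    def r(p):
        e=(proj("scene",M(p)[idx])-obs).ravel()
        return np.r_[e,(p[3]-x0[3])*50]
    s=least_squares(r,x0); return s.x,s.fun,M(s.x)
E
python3 - <<'E'
from tilt import *
x,f,M=fit([(266,213.3),(280.1,225.7),(302.3,205.5)],[0,1,2],[.487,-.111,.1,.17,.4,0]);print(x,np.degrees(x[4]),f.round(2));print(M)
E
```

```text
[ 0.49049081 -0.11132534  0.10004635  0.1691336   0.27337028  0.        ] 15.662963349787052 [-0.09  0.01  0.13 -0.02 -0.04  0.01 -0.04]
[[ 0.46180236 -0.08274663  0.07632969]
 [ 0.47291203 -0.14780488  0.07632969]
 [ 0.56212999 -0.13256957  0.10170763]
 [ 0.55102032 -0.06751132  0.10170763]]
```

The bracket is pivoting in the grip as intended: the tilt is down to about 16°. I'll carry on along the arc with a lighter grip.

arm_command(rows=[[[3,1,0],0,0.3],[[2,0.5,-1],0,0.3],[[2,0.5,-1],0,0.3]], squeeze=20)

```text
t: 7.7
tcp_pos: [0.4927, -0.1104, 0.0964]
tool_rot: [-0.085, 0.996, -0.002, 0.005]
force: [3.4, 3.9, 13.3]
finger_gap: 0.498
```

arm_command(rows=[[[2,0,-1],0,0.3],[[2,0,-1],0,0.3]])

```text
t: 7.95
tcp_pos: [0.4957, -0.1099, 0.0939]
tool_rot: [-0.085, 0.996, -0.001, 0.004]
force: [2.7, 5.7, 12.1]
finger_gap: 0.497
```

arm_command(rows=[[[2,0,-1],0,0.3],[[2,0,-1],0,0.3]])

```text
t: 8.2
tcp_pos: [0.4985, -0.1094, 0.0914]
tool_rot: [-0.085, 0.996, -0.0, 0.003]
force: [2.8, 4.9, 10.0]
finger_gap: 0.5
```

```bash
python3 - <<'E'
from h import *
s=manip.sense();print(s["tcp_pos"],s["force"],s["ft_torque"],s["finger_gap"])
t=manip.snapshot("scene");crop(t,240,160,80,80,8,"pics/l.png")
E
```

```text
[ 0.49853537 -0.10941232  0.09139314] [ 2.77720107  4.88786818 10.01475481] [0.76059922 0.07989166 0.06102705] 0.4999091722900144
```

View pics/l.png

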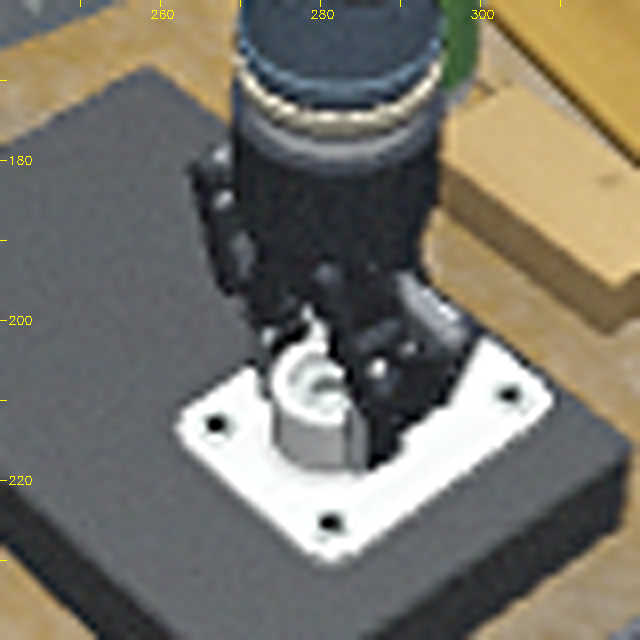

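```bash
python3 - <<'E'
from tilt import *
x,f,M=fit([(266.8,213),(281.2,225.2),(303.6,209.1)],[0,1,2],[.487,-.111,.1,.17,.4,0]);print(x,np.degrees(x[4]),f.round(2))
E
```

```text
[ 0.49754167 -0.11200141  0.09609937  0.17026997  0.04943767  0.        ] 2.832569589219848 [ 0.03 -0.08  0.    0.08 -0.03 -0.    0.01]
```

arm_command(rows=[[[1,0,-1],0,0.3],[[0,0,-1],0,0.3]])

```text
t: 8.5
tcp_pos: [0.5003, -0.1092, 0.0896]
tool_rot: [-0.084, 0.996, -0.0, 0.003]
force: [3.4, 7.7, 17.4]
finger_gap: 0.501
```

arm_command(rows=[[[0,0,-1],0,0.3],[[0,0,0],0,0.3]])

```text
t: 8.75
tcp_pos: [0.5005, -0.1091, 0.0894]
tool_rot: [-0.084, 0.996, -0.001, 0.004]
force: [2.9, 7.5, 16.9]
finger_gap: 0.502
```

```bash
python3 - <<'E'
from h import *
s=manip.sense();print(s["tcp_pos"],s["force"],s["ft_torque"],s["finger_gap"])
t=manip.snapshot("scene");crop(t,240,160,80,80,8,"pics/m.png")
E
```

```text
[ 0.50046533 -0.10913876  0.08941116] [ 2.92401483  7.46152225 16.90065027] [ 1.24580109 -0.10408116 -0.04662282] 0.5015844065304953
```

View pics/m.png

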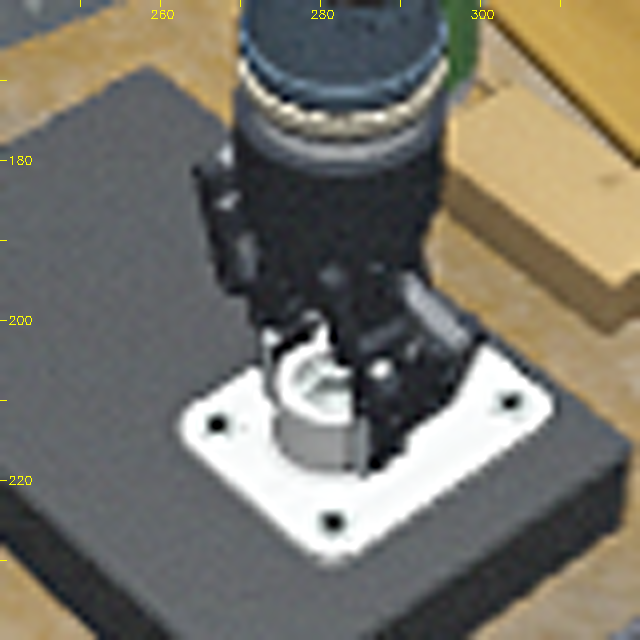

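arm_command(rows=[[[0,0,2],0,0.3],[[0,0,0],0,-0.1],[[0,0,0],0,-0.5],[[0,0,0],0,-0.5]])

```text
t: 9.3
tcp_pos: [0.497, -0.1099, 0.0881]
tool_rot: [-0.085, 0.996, 0.0, -0.0]
force: [-0.7, 0.6, -0.3]
finger_gap: 0.749
```

```bash
python3 - <<'E'
from h import *
s=manip.sense();print(s["tcp_pos"],s["force"],s["ft_torque"],s["finger_gap"])
t=manip.snapshot("scene");crop(t,240,160,80,80,8,"pics/n.png")
E
```

```text
[ 0.49703449 -0.10993602  0.08805084] [-0.66341151  0.60334777 -0.34127903] [-0.00133496 -0.00058965 -0.00404425] 0.7486106305055872
```

View pics/n.png

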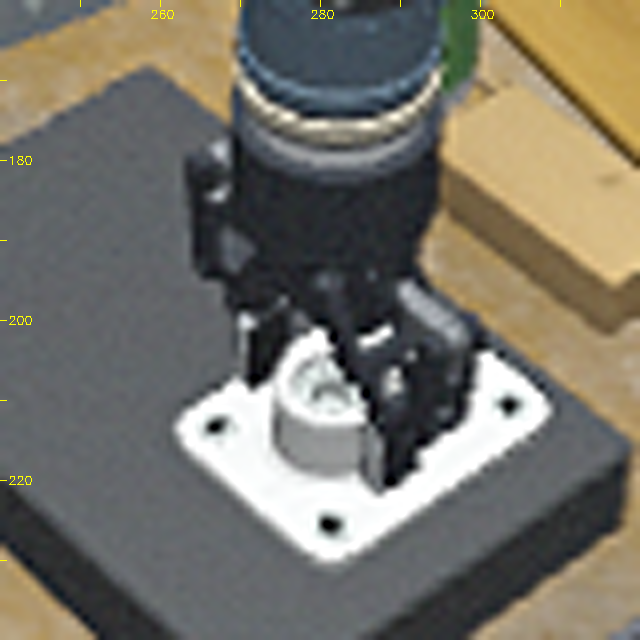

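arm_command(rows=[[[0,0,30],0,-0.5],[[0,0,55],0,-0.5],[[0,15,55],0,-0.5],[[5,45,10],-0.02,-0.5],[[6,55,0],-0.02,-0.5],[[6,55,0],-0.02,-0.5],[[6,55,0],-0.02,-0.5],[[6,55,0],-0.02,-0.5],[[6,55,0],-0.02,-0.5],[[6,55,0],-0.02,-0.5],[[6,55,0],-0.02,-0.5],[[4,40,0],-0.01,-0.5]])

```text
t: 10.85
tcp_pos: [0.5479, 0.3774, 0.2377]
tool_rot: [-0.001, 1.0, -0.0, -0.0]
force: [-0.5, 0.4, -0.3]
finger_gap: 0.749
```

arm_command(rows=[[[-1,27,0],-0.02,-0.5],[[0,0,0],0,-0.5],[[0,0,0],0,-0.5]])

```text
t: 11.22
tcp_pos: [0.547, 0.4013, 0.2377]
tool_rot: [0.01, 1.0, -0.001, -0.001]
force: [0.1, -0.7, -0.0]
finger_gap: 0.754
```

```bash
python3 - <<'E'
from h import *
s=manip.sense();print(s["tcp_pos"],s["tool_rot"],s["force"],s["ft_torque"],s["finger_gap"])
t=manip.snapshot("top");crop(t,200,125,200,120,4,"pics/o.png")
E
```

```text
[0.54696405 0.40134933 0.23770729] [ 9.88633935e-03  9.99950729e-01 -6.66387513e-04 -5.96406822e-04] [ 0.12752913 -0.68790864 -0.04149253] [-0.00608375 -0.01873667 -0.03656417] 0.7539695715248128
```

View pics/o.png

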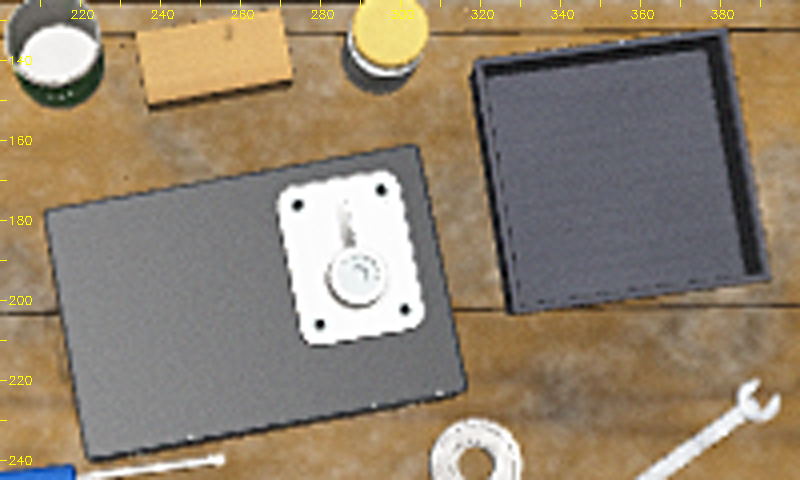

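arm_command(rows=[[[0,6,-30],0.02,-0.5],[[0,0,-40],0,-0.5],[[0,0,-35],0,-0.5],[[0,0,-25],0,-0.5],[[0,0,-15],0,-0.5],[[0,0,-6],0,-0.5],[[0,0,-2],0,-0.5],[[0,0,0],0,-0.5]])

```text
t: 12.28
tcp_pos: [0.5478, 0.4085, 0.0863]
tool_rot: [-0.0, 1.0, 0.0, 0.001]
force: [0.9, -0.1, 0.4]
finger_gap: 0.749
```

```bash
python3 - <<'E'
from h import *
print(onz("top",[(274,176.3), (294.8,172.4), (279.6,206), (300.9,202.3)],.075))
p=onz("top",[(289.0,193.9)],.108);print("bosstop",p)
t=manip.snapshot("scene");crop(t,190,70,100,85,7,"pics/p.png")
E
```

```text
[[ 0.55578864 -0.06723994  0.075     ]
 [ 0.56749711 -0.13178101  0.075     ]
 [ 0.46356348 -0.08277916  0.075     ]
 [ 0.47436851 -0.14826818  0.075     ]]
bosstop [[ 0.49624941 -0.10910753  0.108     ]]
```

View pics/p.png

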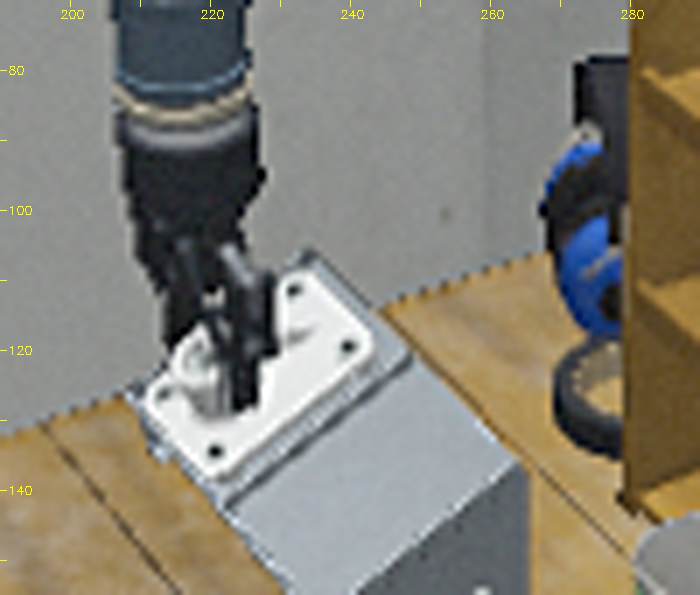

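arm_command(rows=[[[0,-1,-1],0,-0.2],[[0,0,0],0,0.3],[[0,0,0],0,0.3],[[0,0,0],0,0.3],[[0,0,8],0,0.3],[[0,0,20],0,0.3],[[0,0,30],0,0.3],[[0,0,40],0,0.3],[[0,0,30],0,0.3],[[0,0,0],0,0.3]], squeeze=28)

```text
t: 13.58
tcp_pos: [0.549, 0.4079, 0.216]
tool_rot: [-0.0, 1.0, 0.002, 0.003]
force: [0.7, 0.3, -5.2]
finger_gap: 0.503
```

```bash
python3 - <<'E'
from h import *
s=manip.sense();print(s["tcp_pos"],s["force"],s["ft_torque"],s["finger_gap"])
t=manip.snapshot("scene");crop(t,190,50,100,85,7,"pics/q.png")
E
```

```text
[0.54904389 0.40791677 0.21596922] [ 0.65253166  0.32997733 -5.15986171] [-0.00836366  0.12807316 -0.00801326] 0.5030246338690303
```

View pics/q.png

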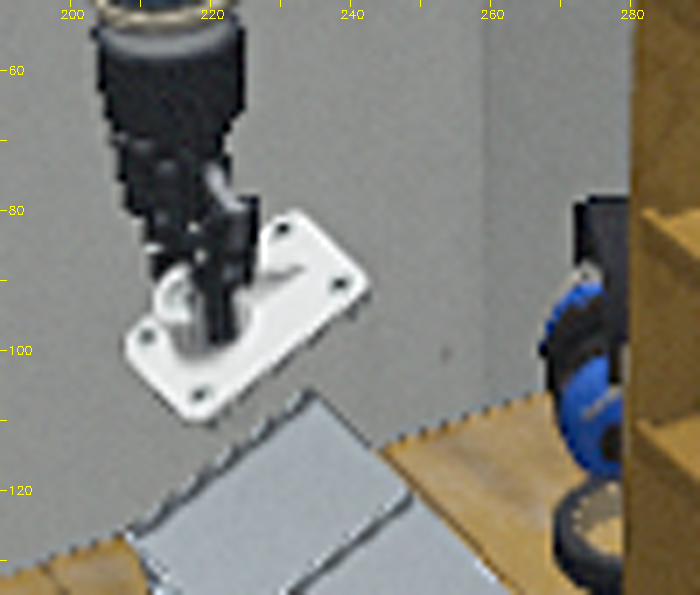

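arm_command(rows=[[[-5,-20,0],0.017,0.3],[[-10,-40,0],0.017,0.3],[[-12,-46,0],0.017,0.3],[[-12,-46,0],0.017,0.3],[[-12,-48,0],0.017,0.3],[[-12,-48,0],0.017,0.3],[[-12,-46,0],0.017,0.3],[[-9,-38,0],0.017,0.3],[[-6,-25,-10],0.017,0.3],[[-4,-15,-30],0.017,0.3],[[0,0,-40],0,0.3],[[0,0,-20],0,0.3]])

```text
t: 15.12
tcp_pos: [0.4508, 0.0351, 0.1096]
tool_rot: [-0.085, 0.996, 0.001, -0.003]
force: [-0.1, -0.4, -4.8]
finger_gap: 0.505
```

arm_command(rows=[[[0,0,-2],0,0.3],[[0,0,0],0,0.3],[[0,0,0],0,0.3]])

```text
t: 15.5
tcp_pos: [0.4539, 0.0352, 0.111]
tool_rot: [-0.085, 0.996, -0.0, 0.001]
force: [0.4, -0.0, -5.2]
finger_gap: 0.505
```

arm_command(rows=[[[0,0,-2],0,0.3],[[0,0,-1.5],0,0.3],[[0,0,-1],0,0.3],[[0,0,-1],0,0.3]], squeeze=20)

```text
t: 16.0
tcp_pos: [0.4544, 0.0353, 0.1056]
tool_rot: [-0.085, 0.996, -0.0, 0.001]
force: [0.8, 1.0, 6.4]
finger_gap: 0.505
```

arm_command(rows=[[[1,0,-1],0,0.3],[[1,0,-1],0,0.3]])

```text
t: 16.25
tcp_pos: [0.4574, 0.0355, 0.1042]
tool_rot: [-0.085, 0.996, -0.0, 0.003]
force: [1.8, 4.9, 9.6]
finger_gap: 0.499
```

arm_command(rows=[[[1,0,-1],0,0.3],[[1,0,-1],0,0.3]])

```text
t: 16.5
tcp_pos: [0.4602, 0.0358, 0.1025]
tool_rot: [-0.084, 0.996, 0.0, 0.004]
force: [2.8, 6.7, 9.8]
finger_gap: 0.501
```

arm_command(rows=[[[2,0.3,-1],0,0.3],[[2,0.3,-1],0,0.3],[[1.5,0.3,-1],0,0.3]])

```text
t: 16.88
tcp_pos: [0.4652, 0.0368, 0.0992]
tool_rot: [-0.085, 0.996, 0.0, 0.003]
force: [2.1, 5.1, 6.7]
finger_gap: 0.505
```

arm_command(rows=[[[1.5,0.3,-1],0,0.3],[[1.5,0.3,-1],0,0.3],[[1,0.2,-1],0,0.3]])

```text
t: 17.25
tcp_pos: [0.4692, 0.0375, 0.0961]
tool_rot: [-0.085, 0.996, 0.0, 0.003]
force: [3.0, 3.8, 7.0]
finger_gap: 0.505
```

arm_command(rows=[[[1,0.2,-1],0,0.3],[[1,0.2,-1],0,0.3]])

```text
t: 17.5
tcp_pos: [0.4713, 0.0379, 0.0941]
tool_rot: [-0.085, 0.996, -0.0, 0.003]
force: [2.4, 6.2, 7.1]
finger_gap: 0.502
```

arm_command(rows=[[[0.8,0.1,-1],0,0.3],[[0.8,0.1,-1],0,0.3]])

```text
t: 17.75
tcp_pos: [0.4733, 0.0381, 0.0922]
tool_rot: [-0.084, 0.996, -0.0, 0.003]
force: [3.8, 6.8, 6.4]
finger_gap: 0.504
```

arm_command(rows=[[[0.5,0.1,-1],0,0.3],[[0,0,0],0,0.3]])

```text
t: 18.0
tcp_pos: [0.4734, 0.0382, 0.0921]
tool_rot: [-0.085, 0.996, -0.0, 0.003]
force: [0.8, 5.1, 14.6]
finger_gap: 0.504
```

```bash
python3 - <<'E'
from h import *
s=manip.sense();print(s["tcp_pos"],s["force"],s["ft_torque"],s["finger_gap"])
t=manip.snapshot("scene");crop(t,220,140,80,80,8,"pics/r.png")
E
```

```text
[0.47343257 0.03819066 0.09205128] [ 0.75823541  5.07827847 14.64281607] [0.77298797 0.14431832 0.00777404] 0.5042381720161064
```

View pics/r.png

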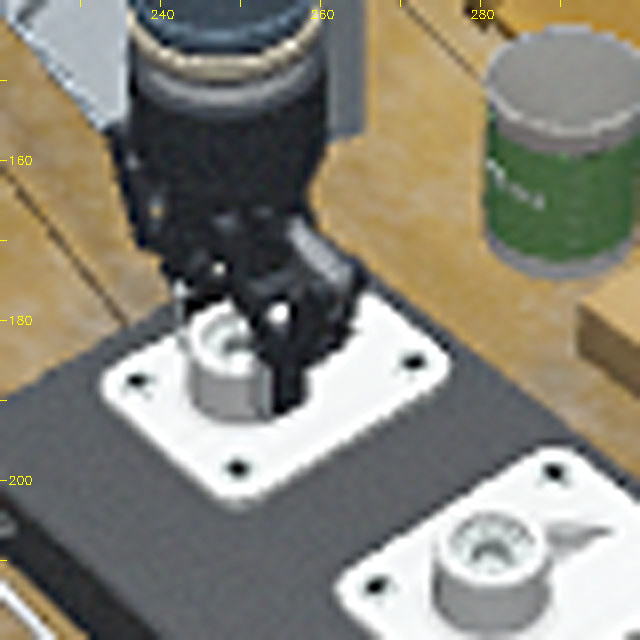

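Force jumped while the TCP stopped descending, so the bracket is flat. Next I'll unload, open and rise.

arm_command(rows=[[[0,0,1],0,0.3],[[0,0,0],0,-0.1],[[0,0,0],0,-0.5],[[0,0,0],0,-0.5],[[0,0,30],0,-0.5],[[0,0,30],0,0.2],[[0,-60,0],0,0.8],[[0,-60,0],0,1],[[0,-50,0],0,1],[[0,-60,0],0,1],[[0,-60,0],0,1],[[0,0,0],0,1]], squeeze=40)

```text
t: 19.55
tcp_pos: [0.4715, -0.2576, 0.1507]
tool_rot: [-0.082, 0.997, -0.002, 0.001]
force: [0.3, 0.7, -0.4]
finger_gap: -0.0
```

```bash
python3 - <<'E'
from h import *
s=manip.sense();print(s["tcp_pos"],s["force"],s["ft_torque"],s["finger_gap"])
t=manip.snapshot("top");crop(t,200,125,200,120,4,"pics/s.png")
t=manip.snapshot("scene");crop(t,210,120,120,130,5,"pics/s2.png")
E
```

```text
[ 0.47145831 -0.25760668  0.15072778] [ 0.26498286  0.72297509 -0.40203825] [-0.06046706 -0.000906   -0.03589924] -0.00010017056833543367
```

View pics/s.png

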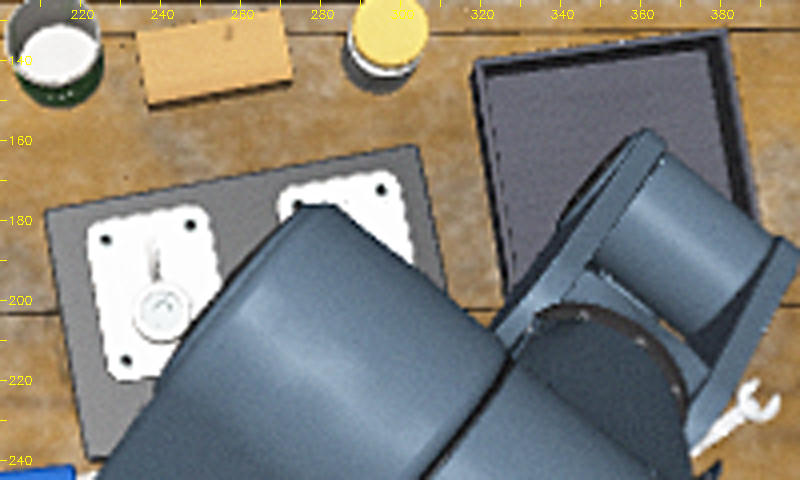

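View pics/s2.png

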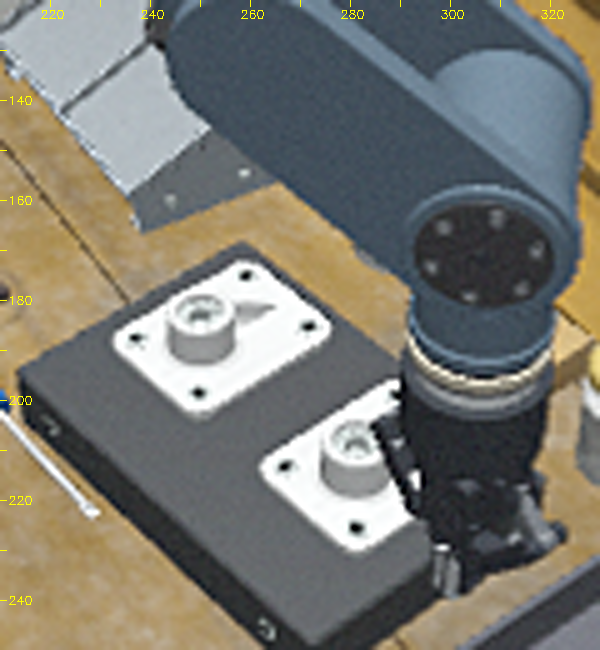

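arm_command(rows=[[[0,40,0],0,1],[[0,40,0],0,1],[[0,25,-20],0,1],[[0,0,-25],0,1],[[0,0,-12],0,1],[[0,0,0],0,1],[[0,0,0],0,1]])

```text
t: 20.52
tcp_pos: [0.4712, -0.1475, 0.0943]
tool_rot: [-0.085, 0.996, -0.0, 0.0]
force: [0.1, -0.7, 0.2]
finger_gap: 0.003
```

```bash
python3 - <<'E'
from h import *
b=onz("top",[(226,184.8),(247.2,181),(231.3,215.2)],.075);print(b, b[1]+b[2]-b[0])
s=manip.sense();print(s["tcp_pos"],s["force"],s["ft_torque"])
t=manip.snapshot("scene");crop(t,210,120,120,130,5,"pics/u.png")
E
```

```text
[[0.53049478 0.08085337 0.075     ]
 [0.54178502 0.01556782 0.075     ]
 [0.43668355 0.06492373 0.075     ]] [ 4.47973786e-01 -3.61814474e-04  7.50000000e-02]
[ 0.47118239 -0.14749906  0.09428794] [ 0.11899745 -0.66266813  0.23977061] [ 0.01204784  0.03021436 -0.02918905]
```

View pics/u.png

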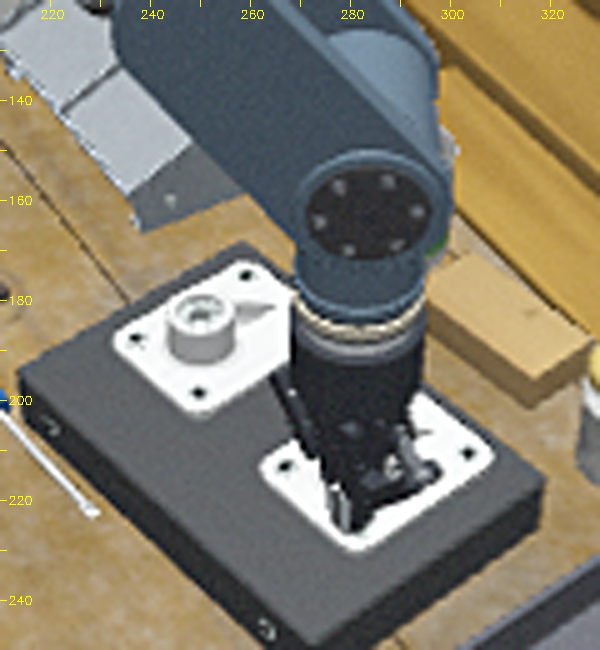

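arm_command(rows=[[[0,-5,-3],0,1],[[0,0,-3],0,1],[[0,0,-1],0,1],[[0,0,0],0,1]])

```text
t: 21.08
tcp_pos: [0.4707, -0.1523, 0.0867]
tool_rot: [-0.085, 0.996, 0.0, -0.0]
force: [-0.2, 0.1, 0.8]
finger_gap: -0.002
```

arm_command(rows=[[[0,0,-1],0,1],[[0,0,-1],0,1]])

```text
t: 21.32
tcp_pos: [0.4709, -0.1524, 0.0859]
tool_rot: [-0.085, 0.996, -0.0, 0.0]
force: [-2.8, 1.2, 17.7]
finger_gap: 0.001
```

arm_command(rows=[[[0,0,-1],0,1],[[0,0,-1],0,1]])

```text
t: 21.58
tcp_pos: [0.4709, -0.1524, 0.0858]
tool_rot: [-0.085, 0.996, -0.001, 0.0]
force: [-5.6, 1.8, 33.7]
finger_gap: -0.0
```

Corner A low −y is solid: 34 N with 0.1 mm of sink. Next is A up −y.

arm_command(rows=[[[0,0,45],0,1],[[50,9,0],0,1],[[51,9,0],0,1],[[0,0,-30],0,1],[[0,0,-9],0,1],[[0,0,-1.5],0,1],[[0,0,0],0,1]])

```text
t: 22.45
tcp_pos: [0.5716, -0.1346, 0.0877]
tool_rot: [-0.085, 0.996, -0.0, 0.0]
force: [0.2, 0.2, -0.4]
finger_gap: -0.001
```

arm_command(rows=[[[0,0,-1],0,1],[[0,0,-1],0,1]])

```text
t: 22.7
tcp_pos: [0.5721, -0.1347, 0.086]
tool_rot: [-0.085, 0.996, -0.0, 0.0]
force: [-2.0, 0.7, 10.1]
finger_gap: 0.003
```

arm_command(rows=[[[0,0,40],0,1],[[-6,36,0],0,1],[[-7,36,0],0,1],[[0,0,-30],0,1],[[0,0,-7],0,1],[[0,0,-1],0,1],[[0,0,0],0,1]])

```text
t: 23.58
tcp_pos: [0.5595, -0.063, 0.0879]
tool_rot: [-0.085, 0.996, -0.0, 0.001]
force: [-0.6, -0.5, 0.9]
finger_gap: -0.001
```

arm_command(rows=[[[0,0,-1],0,1],[[0,0,-1],0,1]])

```text
t: 23.82
tcp_pos: [0.5593, -0.0627, 0.086]
tool_rot: [-0.085, 0.996, -0.0, 0.001]
force: [-0.8, -0.5, 10.0]
finger_gap: 0.002
```

Solid. Next is A low +y, at (0.459,−0.080).

arm_command(rows=[[[0,0,40],0,1],[[-50,-9,0],0,1],[[-50,-8,0],0,1],[[0,0,-30],0,1],[[0,0,-7],0,1],[[0,0,-1],0,1],[[0,0,0],0,1]])

```text
t: 24.7
tcp_pos: [0.4599, -0.0795, 0.0877]
tool_rot: [-0.085, 0.996, -0.0, 0.001]
force: [0.2, -0.6, -0.9]
finger_gap: -0.002
```

arm_command(rows=[[[0,0,-1],0,1],[[0,0,-1],0,1]])

```text
t: 24.95
tcp_pos: [0.4594, -0.0794, 0.086]
tool_rot: [-0.085, 0.996, -0.0, 0.001]
force: [-1.9, 0.8, 13.4]
finger_gap: -0.001
```

All of A's corners are solid. I'll test B to confirm, starting with low −y.

arm_command(rows=[[[0,0,40],0,1],[[-7,37,0],0,1],[[-7,37,0],0,1],[[0,0,-30],0,1],[[0,0,-7],0,1],[[0,0,-1],0,1],[[0,0,0],0,1]])

```text
t: 25.82
tcp_pos: [0.4454, -0.0059, 0.0877]
tool_rot: [-0.085, 0.996, -0.0, 0.0]
force: [-0.5, -0.1, 0.9]
finger_gap: 0.0
```

arm_command(rows=[[[0,0,-1],0,1],[[0,0,-1],0,1]])

```text
t: 26.08
tcp_pos: [0.4452, -0.0057, 0.086]
tool_rot: [-0.085, 0.996, -0.0, 0.001]
force: [-2.2, -0.8, 16.1]
finger_gap: -0.002
```

Solid. Next is B up −y, at (0.546,0.012).

arm_command(rows=[[[0,0,40],0,1],[[50,9,0],0,1],[[51,9,0],0,1],[[0,0,-30],0,1],[[0,0,-7],0,1],[[0,0,-1],0,1],[[0,0,0],0,1]])

```text
t: 26.95
tcp_pos: [0.5456, 0.0125, 0.0879]
tool_rot: [-0.085, 0.996, -0.0, 0.0]
force: [-0.3, 0.1, -0.1]
finger_gap: 0.0
```

arm_command(rows=[[[0,0,-1],0,1],[[0,0,-1],0,1]])

```text
t: 27.2
tcp_pos: [0.5461, 0.0125, 0.086]
tool_rot: [-0.085, 0.996, -0.0, 0.001]
force: [-2.1, 0.1, 11.9]
finger_gap: -0.0
```

Solid. Next is B up +y, at (0.534,0.0855).

arm_command(rows=[[[0,0,40],0,1],[[-6,36,0],0,1],[[-6,37,0],0,1],[[0,0,-30],0,1],[[0,0,-7],0,1],[[0,0,-1],0,1],[[0,0,0],0,1]])

```text
t: 28.08
tcp_pos: [0.5345, 0.0852, 0.0878]
tool_rot: [-0.085, 0.996, -0.0, 0.001]
force: [0.7, 0.2, 0.3]
finger_gap: 0.001
```

arm_command(rows=[[[0,0,-1],0,1],[[0,0,-1],0,1]])

```text
t: 28.32
tcp_pos: [0.5343, 0.0854, 0.0858]
tool_rot: [-0.085, 0.996, -0.0, 0.001]
force: [-0.5, 0.6, 1.9]
finger_gap: -0.003
```

arm_command(rows=[[[0,0,-1],0,1],[[0,0,-0.5],0,1],[[0,0,0],0,1]])

```text
t: 28.7
tcp_pos: [0.5344, 0.0858, 0.084]
tool_rot: [-0.085, 0.996, 0.0, 0.001]
force: [1.3, 1.3, 2.1]
finger_gap: 0.001
```

```bash
python3 - <<'E'
from h import *
s=manip.sense();print(s["tcp_pos"],s["force"],s["ft_torque"])
E
```

```text
[0.53442835 0.08579841 0.08402172] [1.31022705 1.27909473 2.11366031] [ 0.21778333 -0.19439133 -0.02838662]
```

B's up +y corner gives way: it sank about 2 mm at only 2 N. B is therefore the bad one, so I'll re-grip it by the boss.

arm_command(rows=[[[0,0,5],0,1],[[0,0,15],0,1],[[0,0,50],0,0.3],[[-32,-24,0],0,-0.4],[[-31,-24,0],0,-0.5],[[0,0,0],0,-0.5],[[0,0,0],0,-0.5]])

```text
t: 29.58
tcp_pos: [0.4719, 0.0375, 0.1546]
tool_rot: [-0.085, 0.996, -0.0, 0.001]
force: [0.5, -0.8, 0.2]
finger_gap: 0.752
```

arm_command(rows=[[[0,0,-20],0,-0.5],[[0,0,-20],0,-0.5],[[0,0,-15],0,-0.5],[[0,0,-8],0,-0.5],[[0,0,-3],0,-0.5],[[0,0,0],0,-0.5]])

```text
t: 30.32
tcp_pos: [0.4713, 0.0378, 0.0879]
tool_rot: [-0.085, 0.996, -0.0, 0.0]
force: [0.0, -0.5, -0.3]
finger_gap: 0.748
```

```bash
python3 - <<'E'
from h import *
s=manip.sense();print(s["tcp_pos"],s["force"],s["ft_torque"],s["finger_gap"])
t=manip.snapshot("scene");crop(t,220,140,90,90,7,"pics/v.png")
E
```

```text
[0.47129436 0.03775163 0.08793263] [ 0.03719884 -0.49872359 -0.27740894] [-0.0332756  -0.04800257 -0.02787618] 0.7484137054994464
```

View pics/v.png

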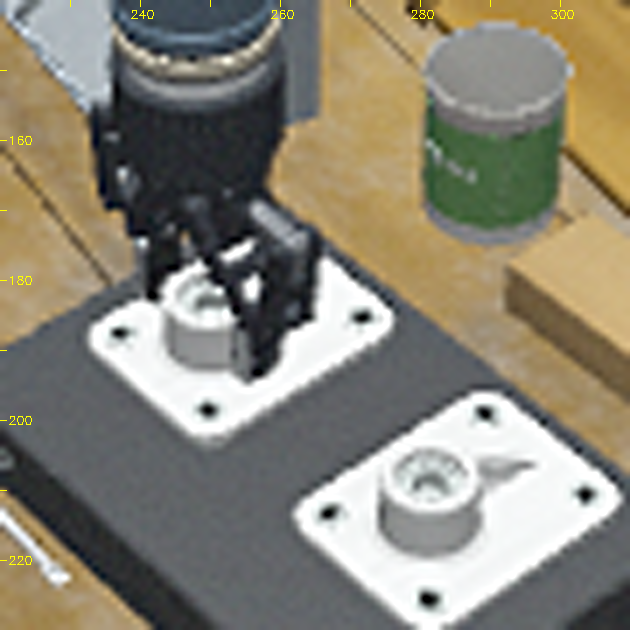

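arm_command(rows=[[[0,0,0],0,0.3],[[0,0,0],0,0.3],[[0,0,0],0,0.3],[[0,0,5],0,0.3],[[0,0,15],0,0.3],[[0,0,35],0,0.3],[[0,0,40],0,0.3],[[0,0,30],0,0.3],[[0,0,0],0,0.3]], squeeze=60)

```text
t: 31.5
tcp_pos: [0.4717, 0.0375, 0.2142]
tool_rot: [-0.085, 0.996, -0.001, 0.002]
force: [0.3, -1.2, -5.7]
finger_gap: 0.497
```

```bash
python3 - <<'E'
from h import *
s=manip.sense();print(s["tcp_pos"],s["force"],s["ft_torque"],s["finger_gap"])
t=manip.snapshot("scene");crop(t,220,110,90,110,5,"pics/w.png")
E
```

```text
[0.47174488 0.03748172 0.21424737] [ 0.25676288 -1.24000482 -5.68684724] [-0.05313468  0.1020271  -0.03092378] 0.49655322301153926
```

View pics/w.png

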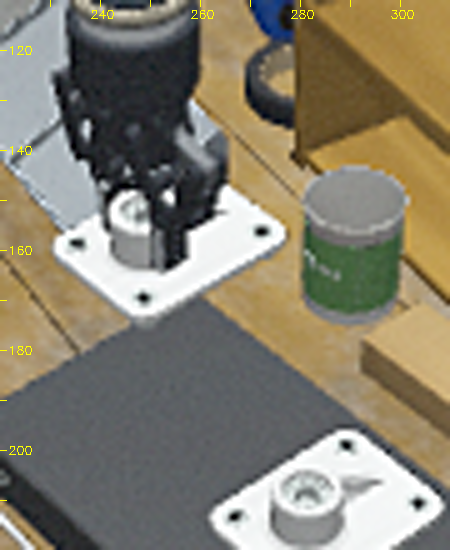

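arm_command(rows=[[[5,-20,0],-0.006,0.3],[[11,-40,0],-0.006,0.3],[[13,-48,0],-0.006,0.3],[[13,-50,0],-0.006,0.3],[[13,-50,0],-0.006,0.3],[[13,-50,0],-0.006,0.3],[[13,-48,0],-0.008,0.3],[[10,-38,0],-0.008,0.3],[[6,-20,0],-0.008,0.3],[[0,0,-30],0,0.3],[[0,0,-40],0,0.3],[[0,0,-20],0,0.3]])

```text
t: 33.05
tcp_pos: [0.5645, -0.324, 0.1165]
tool_rot: [-0.055, 0.998, 0.004, -0.004]
force: [-0.7, 0.1, -5.1]
finger_gap: 0.499
```

arm_command(rows=[[[0,0,0],0,0.3],[[0,0,0],0,0.3]])

```text
t: 33.3
tcp_pos: [0.5677, -0.3263, 0.122]
tool_rot: [-0.055, 0.998, 0.0, -0.0]
force: [-0.3, 0.7, -5.0]
finger_gap: 0.498
```

```bash
python3 - <<'E'
from h import *
s=manip.sense();print(s["tcp_pos"],s["tool_rot"],s["force"],s["ft_torque"],s["finger_gap"])
t=manip.snapshot("scene");crop(t,280,150,130,160,4,"pics/x.png")
t=manip.snapshot("top");crop(t,200,125,200,120,4,"pics/x2.png")
E
```

```text
[ 0.56771398 -0.32628357  0.12195483] [-5.50814768e-02  9.98481699e-01  3.65898961e-04 -4.39807399e-04] [-0.33624288  0.73511305 -5.03887719] [-0.06249494  0.07064351  0.07998139] 0.49838520638987976
```

View pics/x.png

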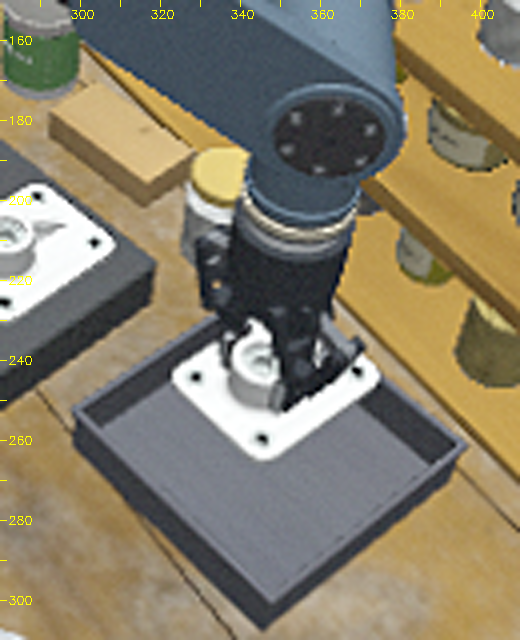

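View pics/x2.png

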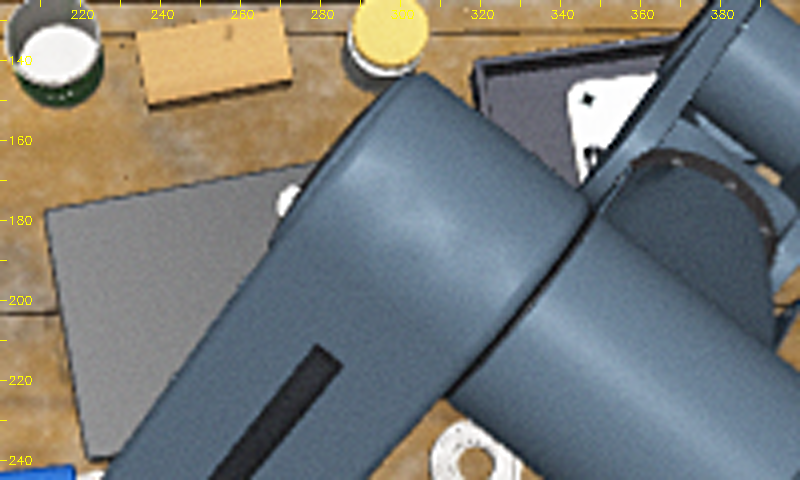

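arm_command(rows=[[[0,0,-20],0,0.3],[[0,0,-25],0,0.3],[[0,0,-20],0,0.3],[[0,0,-10],0,0.3],[[0,0,-5],0,0.3],[[0,0,-2],0,0.3],[[0,0,-2],0,0.3],[[0,0,0],0,0.3]])

```text
t: 34.4
tcp_pos: [0.5681, -0.3265, 0.0393]
tool_rot: [-0.055, 0.998, -0.0, 0.0]
force: [0.6, 0.5, -5.5]
finger_gap: 0.5
```

arm_command(rows=[[[0,0,-1.5],0,0.3],[[0,0,-1.5],0,0.3],[[0,0,-1.5],0,0.3]])

```text
t: 34.78
tcp_pos: [0.5679, -0.3264, 0.0343]
tool_rot: [-0.055, 0.998, -0.0, 0.0]
force: [0.2, -0.5, -5.4]
finger_gap: 0.496
```

arm_command(rows=[[[0,0,-1],0,0.3],[[0,0,-1],0,0.3]])

```text
t: 35.02
tcp_pos: [0.5679, -0.3263, 0.0322]
tool_rot: [-0.055, 0.998, 0.0, 0.0]
force: [-0.3, 0.5, -4.9]
finger_gap: 0.498
```

arm_command(rows=[[[0,0,-1],0,0.3],[[0,0,-1],0,0.3]])

```text
t: 35.28
tcp_pos: [0.5678, -0.3264, 0.0317]
tool_rot: [-0.055, 0.998, 0.0, -0.0]
force: [-4.2, 1.7, 8.2]
finger_gap: 0.501
```

arm_command(rows=[[[0,0,-0.5],0,0.3],[[0,0,0],0,0.3]])

```text
t: 35.52
tcp_pos: [0.5678, -0.3264, 0.0317]
tool_rot: [-0.055, 0.998, -0.0, 0.0]
force: [-4.0, 2.4, 6.7]
finger_gap: 0.498
```

On the floor. I'll release it, rise straight up and park clear over the open bench.

arm_command(rows=[[[0,0,1],0,0.2],[[0,0,0],0,-0.1],[[0,0,0],0,-0.5],[[0,0,0],0,-0.5],[[0,0,20],0,-0.5],[[0,0,40],0,-0.5],[[0,0,60],0,-0.5],[[0,0,60],0,-0.5],[[-20,-40,50],0,-0.5],[[-40,-50,0],0,-0.5],[[-40,-50,0],0,-0.5],[[-40,-50,0],0,-0.5]])

```text
t: 37.02
tcp_pos: [0.431, -0.5114, 0.2595]
tool_rot: [-0.055, 0.998, -0.001, 0.001]
force: [0.4, 0.3, -0.1]
finger_gap: 0.753
```

arm_command(rows=[[[-40,-50,0],0,-0.5],[[-40,-50,0],0,-0.5],[[-40,-50,0],0,-0.5],[[0,0,0],0,-0.5],[[0,0,0],0,-0.5]])

```text
t: 37.65
tcp_pos: [0.3383, -0.6465, 0.2572]
tool_rot: [-0.03, 0.999, -0.005, -0.014]
force: [0.3, 1.0, -0.4]
finger_gap: 0.751
```

```bash
python3 - <<'E'
from h import *
s=manip.sense();print(s["tcp_pos"],s["force"],s["t"])
t=manip.snapshot("scene");cv2.imwrite("pics/y.png",t)
t=manip.snapshot("top");cv2.imwrite("pics/y2.png",t);crop(t,200,125,200,120,4,"pics/y3.png")
E
```

```text
[ 0.33830128 -0.64646569  0.25719629] [ 0.29102766  1.03795027 -0.37563082] 37.65
```

View pics/y.png

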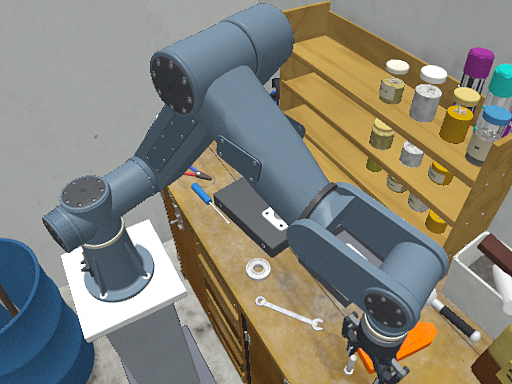

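View pics/y2.png

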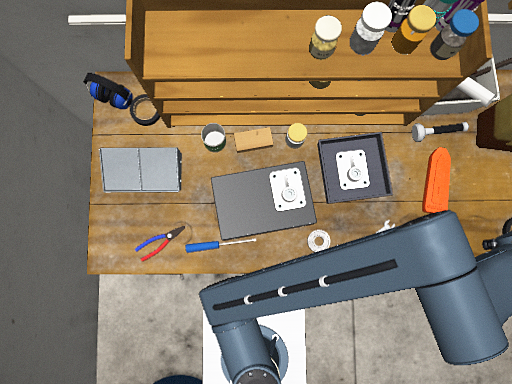

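View pics/y3.png

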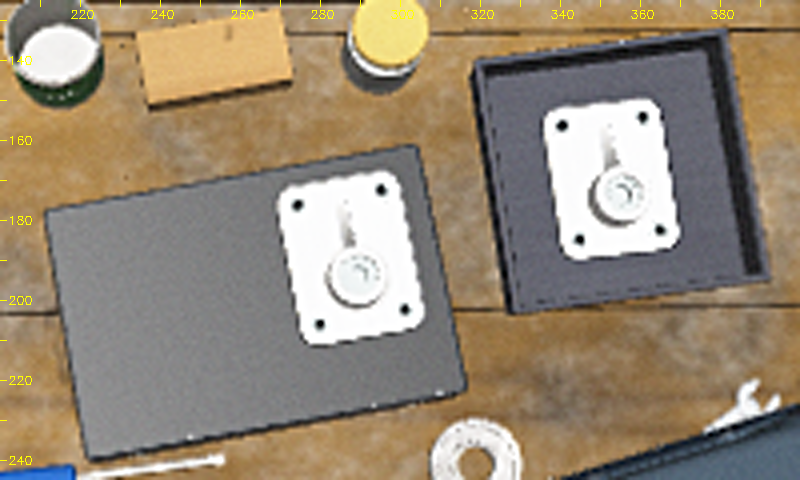

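The top view shows the sound bracket standing on the granite (~288,190) and the other one inside the tray (~353,170). The bystanders are where they were, and the arm is clear.

```bash
python3 -c "
from station import manip
print(manip.sense()['force']);manip.sign_off()"
```

```text
[ 0.59474722 -0.08735694  0.22002473]
the job is handed in; nothing more can be done
```

The bracket with the short foot is in the scrap tray, and the sound one is standing flat on the granite. I handed the job in at about 37.7 s of the 72 s allowed.

- **Setting down:** I gripped each bracket by its boss, rested its low feet on the granite and let it pivot level in the grip before opening. The first one pivoted stiffly, reaching about 29 N at the wrist. The second stayed under about 15 N.
- **Corner presses:** On the bracket from the −y bay, all four corners held firm at 10 to 34 N, with no visible sinking. On the bracket from the +y bay, two corners held at 12 to 16 N. Its upper +y corner sank about 2 mm at only 2 N, so that one is short.
- **Not tested:** I did not press the +y-bay bracket's fourth corner once the rocking one was found, and I did not press the rocking corner its full 3 mm.
- **Last checks:** In the final top view the sound bracket sits fully on the granite, in the same place as before. The scrapped one lies inside the tray, clear of its walls. The bystanders look unmoved, though the arm partly hid the spanner. No check disagreed, and the arm was clear of everything.

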